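Lay the yellow screwdriver in the handover tray, handle first

TASK

Pick up the yellow-handled screwdriver, turn it end for end, and lay it down lengthwise along the middle of the blue strip in the aluminium tray, so that its handle is at the tray's open end and its blade points to the tray's closed end, ready to be taken by the handle. Set it down rather than dropping it, and leave the red-handled screwdriver where it lies.

Things in the scene. Friction and masses are not known exactly. Their poses are not given: they have to be found in the camera images.
- yellow_driver: Slotted screwdriver with a yellow moulded handle, 158 mm long, lying on the bench with its blade roughly towards the robot. Its origin is halfway along its length, on the underside. Its own y axis runs along the tool from blade to handle: the handle spans y = 0 to +79 mm (24 mm wide, up to 27 mm high above the origin), the bare steel shank (6 mm thick) y = -79 to 0 mm. It is best taken across the handle at about y = +30 mm, where it balances. About 60 g.
- yellow_tip (a point): The blade end of the yellow screwdriver, 76 mm from its origin along its -y axis, about 4 mm above the surface it lies on.
- tray: Shallow aluminium tray fixed to the bench, 210 mm long (its x axis) and 118 mm wide (its y axis), with a flat blue strip 194 mm long and 50 mm wide down its middle. Its origin is at the centre of its underside; the floor's top is 4 mm above the origin. Both long sides and the end at +x have a lip 4 mm thick rising to 12 mm above the origin; the end at -x, which faces roughly towards the robot, is open with no lip.
- red_driver: Smaller slotted screwdriver with a red moulded handle, 132 mm long, 21 mm high, lying beside the yellow one; its origin is halfway along its length on the underside, its y axis runs from blade to handle. Not to be moved.

How it is judged:
By the outcome, as a careful person would: the job done as asked, in the order asked, and still so for the second after the job is handed in, with the robot touching nothing.
It also fails if it takes over 38 s, if anything falls off the work surface, if the arm or the gripper's body presses on something with over 40 N, if the wrist force passes 120 N, or if a joint passes its speed limit or range.

ROBOT

A 6-joint arm with a two-finger parallel gripper is mounted at the origin on a cart in front of the work surface, level with it; the furniture and walls round the work are solid. World frame = base frame: x ahead of the robot, y to its left, z up, the work surface at z = 0. Lengths are in m, angles in rad, forces in N, time in s.
With the tool pointing down it reaches from about 0.375 to 0.925 m from the base axis. Payload 5.7 kg.
Tool frame: the origin (TCP) lies midway between the tips of the shut fingers; the grasp point (between the pads) lies 19 mm behind it (arm.pinch_z is the distance from the TCP to the grasp point, in m); z points along the fingers, y is the line along which they close (so a half turn about z gives the same grasp; the last joint's range is limited). The gripper opens to 88 mm and grips with 3 to 60 N. Pads are 20 mm wide; open, the fingers measure 115 mm over their backs; the gripper's body (75 mm by 178 mm) begins 61 mm behind the grasp point.
Start: joints at [-1.3, 0.359, 1.51, -0, 1.272, -0.115], TCP at [0.226, -0.556, 0.223] pointing down, gripper open.
Joint ranges: [-2.97, 2.97], [-1.01, 2.36], [0.21, 2.38], [-0.96, 4.11], [0.2, 2.71], [-2.98, 2.98]. Speed limits (rad/s): [2.39, 2.39, 3.14, 3.14, 3.14, 3.14].

INTERFACE

Orientations are given as a unit quaternion [x, y, z, w].
In Python, from bench import telemetry, viewer, arm gives the robot as it stands.
- The arm moves only by the shell command python3 -m creep 'ROWS' [FORCE]. ROWS is a JSON object of lists of equal length, an entry for each row: "translation": the shift along the tool's x, y, z scaled (see below), a list of three; "turn": the turn, a rotation vector about the tool's x, y, z scaled (see below), a list of three; "grip": the closure, from 0 (fully open) to 1 (shut). A call has 1 to 5 rows; each row shifts and turns the commanded pose from where the row before left it, along the tool's axes as they then stand; what a row does not reach is not made up. The controller multiplies each number of a shift by 0.02 m and each number of a turn by 4 degrees. A row lasts 1/12 s, in which the tool goes at most 41.7 mm and 7.16 degrees, less where a joint would pass 70% of its speed; a pose out of reach is approached as far as the arm can. A call with a number of a shift or a turn outside -1 to 1 is refused whole. A call with a gripper value outside its range is refused whole. The fingers move at their own pace and stop on an object; FORCE is the grip in N (left out, the last holds). Time passes only in rows, so rows that do not move let the fingers close. It gives the time, the measured TCP pose, the force, the opening and the grip force at its end, in the units of the state.
- telemetry.observe(): the state, without advancing time (a new reading comes with each control period).
- viewer.snapshot(name): name is "scene" or "top" or "wrist"; returns the picture (384x512x3 uint8, red, green, blue); there is no depth.
- viewer.calibration(name): a dict with "fx", "fy", "cx", "cy" (pixels), "R" (3x3) and "t" (3): a world point X has camera coordinates R X + t. Camera axes: x right, y down, z forward; pixel columns grow to the right and rows downward; lengths in m; the calibration is good to about 2 mm. A picture is of the moment at which its call begins: read the wrist's pose just before it. calibration takes no time and is no camera call; for the wrist camera it gives the pose at the moment of the call.
- arm.job_done(): hands the job in; it is judged then, once.
The state is a dict: "time_s": time; "joint_pos": joint angles; "joint_vel": joint speeds; "effort": joint torques, N m; "eef_pos": TCP position; "eef_rot": TCP orientation; "contact_force": force on the tool from outside, world axes, zero at the start; "moment": the same for the moment, N m; "finger_gap": opening from 0.0 (shut) to 1.0 (fully open); "gripper_force": force on a finger pad.
Only numpy, scipy, OpenCV 4.12 (cv2) and the standard library are available. Lean on these libraries where they do the work, as an engineer would, in place of code of your own. Each camera call takes 0.05 s, during which the arm holds its last target. There are 200 camera calls.

## Working session

There is one attempt and no reset: what is moved stays moved. The work goes in short steps, Python scripts to look and compute and a shell command to move; the robot and the scene stay as the last step left them, time stands still between calls to the robot, and variables do not carry over. Pictures are saved under pics/ and viewed, at most 10 in all, crops included, and the job is handed in when it is done.

```bash
mkdir -p pics; ls; cat > h.py <<'E'
import numpy as np, cv2
from scipy.spatial.transform import Rotation as Ro
from bench import telemetry, viewer, arm
def px2w(c,u,v,z):
    R=np.array(c["R"]);t=np.array(c["t"])
    d=R.T@np.array([(u-c["cx"])/c["fx"],(v-c["cy"])/c["fy"],1]);o=-R.T@t
    return o+d*(z-o[2])/d[2]
def w2px(c,X):
    p=np.array(c["R"])@np.array(X)+np.array(c["t"]);return [c["fx"]*p[0]/p[2]+c["cx"],c["fy"]*p[1]/p[2]+c["cy"]]
def save(name,f,crop=None,s=1):
    im=viewer.snapshot(name)
    if crop: u0,v0,u1,v1=crop; im=im[v0:v1,u0:u1]
    cv2.imwrite(f,cv2.resize(im[...,::-1].copy(),None,fx=s,fy=s,interpolation=cv2.INTER_CUBIC))
E
python3 - <<'E'
from h import *
save("top","pics/top.png",s=1.5)
s=telemetry.observe();print(s)
print(viewer.calibration("top"))
print(Ro.from_quat(s["eef_rot"]).as_matrix().round(3),arm.pinch_z)
E
```

```text
pics
{'time_s': 0.05, 'joint_pos': array([-1.30013135e+00,  3.59476641e-01,  1.51139365e+00, -1.82654185e-05,
        1.27252863e+00, -1.15105422e-01]), 'joint_vel': array([-0.00184698, -0.00104782, -0.00028907,  0.00083146, -0.00105927,
        0.00095536]), 'effort': array([ 8.41593446e-04, -5.16804814e+01, -2.71680933e+01,  6.79029850e-02,
        2.76046927e-02, -3.06360198e-05]), 'eef_pos': array([ 0.2255641 , -0.55525101,  0.22184126]), 'eef_rot': array([ 9.81454337e-01,  1.91693945e-01, -7.88755340e-05, -8.99726958e-04]), 'contact_force': array([ 0.44340564,  0.09039533, -0.12257326]), 'moment': array([0.00557432, 0.02049209, 0.001189  ]), 'gripper_force': 0.0, 'finger_gap': 0.9987547850413905}
{'fx': 434.8981128923876, 'fy': 434.8981128923876, 'cx': 257.03605625379413, 'cy': 194.95491687693945, 'R': array([[-0.02093689, -0.99976792, -0.00507569],
       [-0.98595659,  0.02148845, -0.16561356],
       [ 0.1656842 ,  0.00153698, -0.98617766]]), 't': array([0.00562564, 0.55859119, 0.78582877])}
[[ 0.927  0.376 -0.   ]
 [ 0.376 -0.927  0.002]
 [ 0.    -0.002 -1.   ]] 0.0187
```

View pics/top.png

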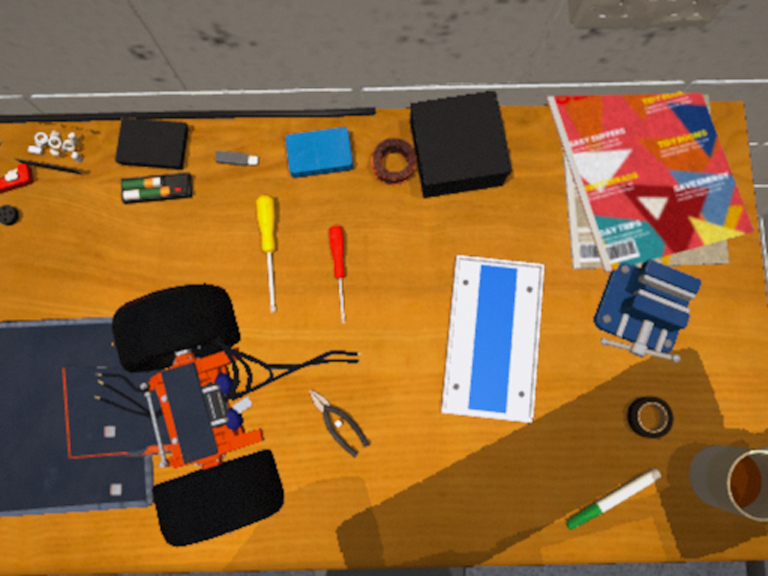

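The top view shows the yellow driver with its handle end at (265,197) and tip at (272,311). The red driver is to its right. Tray corners are at (458,256), (544,265), (532,421) and (443,413), all in 1.5x pixels.

```bash
python3 - <<'E'
from h import *
c=viewer.calibration("top")
P=lambda u,v,z:px2w(c,u/1.5,v/1.5,z).round(4)
h=P(265,197,.014);t=P(272,311,.004);d=(h-t)[:2];print("handle",h,"tip",t,np.linalg.norm(d),"yaw",np.degrees(np.arctan2(d[1],d[0])))
m=t[:2]+d/np.linalg.norm(d)*.0775;print("org",m,"grasp",m+d/np.linalg.norm(d)*.03)
C=[P(458,256,.012),P(544,265,.012),P(532,421,.004),P(443,413,.004)];print(C)
S=[P(482,265,.004),P(518,267,.004),P(506,412,.004),P(470,410,.004)];print("strip",S,np.mean(S,0))
a=(S[0]+S[1]-S[2]-S[3])/2;print(np.linalg.norm(a),np.degrees(np.arctan2(a[1],a[0])))
for n,u,v in [("redh",336,226),("redt",343,321),("wheel",225,290),("wheeltop",235,345),("box",425,195),("tape",390,160),("vise",600,320)]:print(n,P(u,v,.02))
save("scene","pics/scene.png",s=1.5)
cw=viewer.calibration("wrist");s=telemetry.observe();R=Ro.from_quat(s["eef_rot"]).as_matrix()
print("cam in tool",R.T@(-np.array(cw["R"]).T@cw["t"]-s["eef_pos"]))
E
```

```text
handle [0.6994 0.1551 0.014 ] tip [0.5439 0.1461 0.004 ] 0.1557602324086607 yaw 3.312459002216376
org [0.62127052 0.15057804] grasp [0.6512204  0.15231147]
[array([ 0.6118, -0.1045,  0.012 ]), array([ 0.597 , -0.2189,  0.012 ]), array([ 0.3924, -0.1927,  0.004 ]), array([ 0.4051, -0.0776,  0.004 ])]
strip [array([ 0.6005, -0.1373,  0.004 ]), array([ 0.5966, -0.1857,  0.004 ]), array([ 0.4046, -0.1596,  0.004 ]), array([ 0.4082, -0.1129,  0.004 ])] [ 0.502475 -0.148875  0.004   ]
0.1938019220750919 -7.486215716491918
redh [0.6548 0.0583 0.02  ]
redt [0.5264 0.0502 0.02  ]
wheel [0.5709 0.2055 0.02  ]
wheeltop [0.498  0.1911 0.02  ]
box [ 0.6953 -0.0623  0.02  ]
tape [ 0.746  -0.0162  0.02  ]
vise [ 0.5205 -0.2855  0.02  ]
cam in tool [ 8.11989612e-02  6.39395551e-05 -1.62102780e-01]
```

View pics/scene.png

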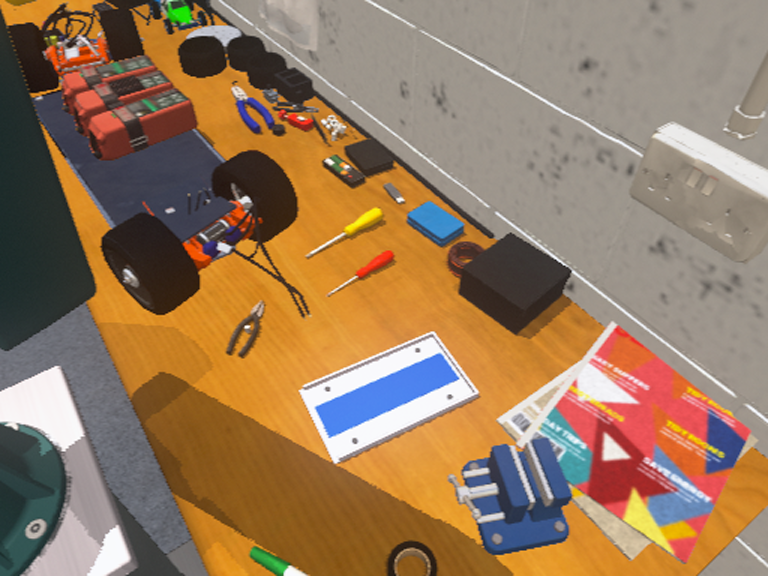

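```bash
python3 -m creep '{"translation":[[0,0,0],[0,0,0],[0,0,0],[0,0,0],[0,0,0]],"turn":[[0,0,0.94],[0,0,0.94],[0,0,0.94],[0,0,0.94],[0,0,0.94]],"grip":[0,0,0,0,0]}' 30
python3 -m creep '{"translation":[[0.33,-0.48,0],[0.67,-0.97,0],[0.67,-0.97,0],[0.67,-0.97,0],[0.67,-0.97,0]],"turn":[[0,0,0],[0,0,0],[0,0,0],[0,0,0],[0,0,0]],"grip":[0,0,0,0,0]}'
```

```text
time_s: 0.52
eef_pos: [0.2256, -0.5555, 0.2221]
eef_rot: [1.0, 0.027, -0.0, -0.001]
contact_force: [0.0, -0.4, -0.4]
finger_gap: 1.001
gripper_force: 0.0
time_s: 0.93
eef_pos: [0.2813, -0.4633, 0.2222]
eef_rot: [1.0, 0.03, -0.0, -0.001]
contact_force: [0.2, 0.6, 0.7]
finger_gap: 1.001
gripper_force: 0.0
```

```bash

python3 -m creep '{"translation":[[0.67,-0.97,0],[0.67,-0.97,0],[0.67,-0.97,0],[0.67,-0.97,0],[0.67,-0.97,0]],"turn":[[0,0,0],[0,0,0],[0,0,0],[0,0,0],[0,0,0]],"grip":[0,0,0,0,0]}' >/dev/null
python3 -m creep '{"translation":[[0.67,-0.97,0],[0.67,-0.97,0],[0.67,-0.97,0],[0.67,-0.97,0],[0.67,-0.97,0]],"turn":[[0,0,0],[0,0,0],[0,0,0],[0,0,0],[0,0,0]],"grip":[0,0,0,0,0]}'
python3 -m creep '{"translation":[[0.67,-0.97,0],[0.67,-0.97,0],[0.67,-0.97,0],[0.67,-0.97,0],[0.67,-0.97,0]],"turn":[[0,0,0],[0,0,0],[0,0,0],[0,0,0],[0,0,0]],"grip":[0,0,0,0,0]}' >/dev/null
python3 -m creep '{"translation":[[0.67,-0.97,0],[0.67,-0.97,0],[0.67,-0.97,0],[0.67,-0.97,0],[0.67,-0.97,0]],"turn":[[0,0,0],[0,0,0],[0,0,0],[0,0,0],[0,0,0]],"grip":[0,0,0,0,0]}' 
python3 -m creep '{"translation":[[0.67,-0.97,0],[0.67,-0.97,0],[0.67,-0.97,0],[0.67,-0.97,0],[0.67,-0.97,0]],"turn":[[0,0,0],[0,0,0],[0,0,0],[0,0,0],[0,0,0]],"grip":[0,0,0,0,0]}' >/dev/null
python3 -m creep '{"translation":[[0.67,-0.97,0],[0.67,-0.97,0],[0.67,-0.97,0],[0.67,-0.97,0],[0.33,-0.5,0]],"turn":[[0,0,0],[0,0,0],[0,0,0],[0,0,0],[0,0,0]],"grip":[0,0,0,0,0]}'
python3 -m creep '{"translation":[[0,0,0.5],[0,0,0.5],[0,0,0.5],[0,0,0]],"turn":[[0,0,0],[0,0,0],[0,0,0],[0,0,0]],"grip":[0,0,0,0]}'
python3 - <<'E'
from h import *
s=telemetry.observe();print(s["eef_pos"],s["eef_rot"],s["joint_pos"])
c=viewer.calibration("wrist");save("wrist","pics/w1.png",s=1.5)
np.save("w1.npy",c,allow_pickle=True)
E
```

```text
time_s: 1.77
eef_pos: [0.4035, -0.2618, 0.2225]
eef_rot: [1.0, 0.03, -0.0, -0.0]
contact_force: [0.9, 0.4, -0.2]
finger_gap: 1.0
gripper_force: 0.0
time_s: 2.6
eef_pos: [0.5257, -0.0606, 0.2224]
eef_rot: [1.0, 0.03, -0.0, -0.0]
contact_force: [0.8, 0.6, -0.7]
finger_gap: 1.0
gripper_force: 0.0
time_s: 3.43
eef_pos: [0.6427, 0.1319, 0.2223]
eef_rot: [1.0, 0.031, -0.0, -0.001]
contact_force: [0.3, -0.1, -0.2]
finger_gap: 1.0
gripper_force: 0.0
time_s: 3.77
eef_pos: [0.6395, 0.1277, 0.1893]
eef_rot: [1.0, 0.029, -0.003, 0.0]
contact_force: [-0.6, 0.0, -0.6]
finger_gap: 1.001
gripper_force: 0.0
[0.6394717  0.12772967 0.18928908] [ 9.99588554e-01  2.85219116e-02 -3.01864223e-03  3.34215653e-04] [ 9.14612879e-02  4.64903828e-01  1.42380614e+00 -3.01962692e-04
  1.25895008e+00  1.60529931e+00]
```

View pics/w1.png

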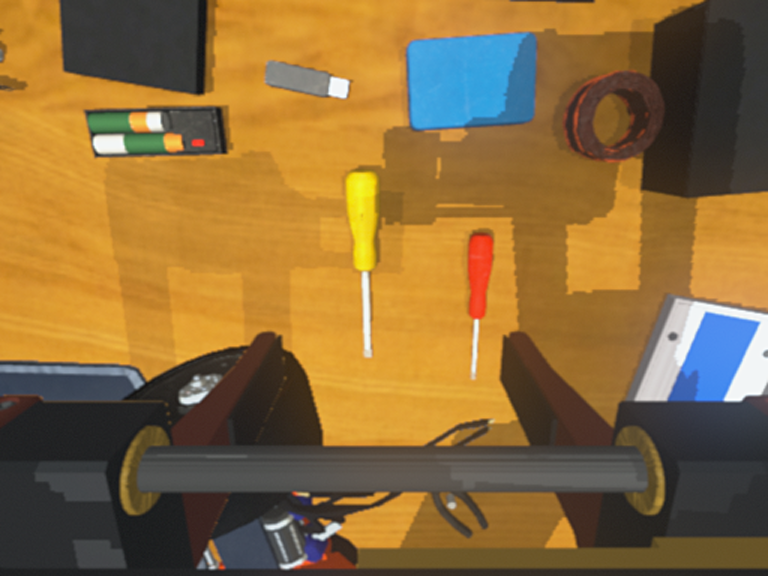

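The wrist view shows the yellow handle end at (361,172), the tip at (367,356) and the handle/shank junction at about (364,270). The wheel is behind and to the left.

```bash
python3 - <<'E'
from h import *
c=np.load("w1.npy",allow_pickle=True).item()
P=lambda u,v,z:px2w(c,u/1.5,v/1.5,z)
h=P(361,172,.014);t=P(367,355,.003);j=P(364,270,.008);d=(h-t)[:2];L=np.linalg.norm(d);print(h,t,j,L,"yaw",np.degrees(np.arctan2(d[1],d[0])))
g=(h+t)[:2]/2+d/L*.03;print("grasp",g)
print("wheel edge z0.09",P(318,430,.09),P(250,350,.09))
s=telemetry.observe();R=Ro.from_quat(s["eef_rot"]).as_matrix();print(s["eef_pos"],"toolyaw",np.degrees(np.arctan2(R[1,0],R[0,0])))
print("units",(R.T@(np.r_[g,0.0]-s["eef_pos"]))/.02)
E
```

```text
[0.70038169 0.15384229 0.014     ] [0.54575783 0.14376781 0.003     ] [0.62359924 0.14904784 0.008     ] 0.15495171729807344 yaw 3.7278254632870285
grasp [0.65300628 0.15075556]
wheel edge z0.09 [0.53072727 0.1723606  0.09      ] [0.5889897  0.21679637 0.09      ]
[0.64016883 0.12780419 0.19048051] toolyaw 3.2548896531102693
units [ 0.7502175  -1.11256803  9.52025929]
```

```bash

python3 -m creep '{"translation":[[0.38,-0.56,0.5],[0.38,-0.56,1],[0,0,1],[0,0,1],[0,0,1]],"turn":[[0,0,-0.1],[0,0,0],[0,0,0],[0,0,0],[0,0,0]],"grip":[0,0,0,0,0]}' >/dev/null
python3 -m creep '{"translation":[[0,0,1],[0,0,1],[0,0,0.8],[0,0,0.4],[0,0,0]],"turn":[[0,0,0],[0,0,0],[0,0,0],[0,0,0],[0,0,0]],"grip":[0,0,0,0,0]}'
python3 -m creep '{"translation":[[0,0,0],[0,0,0]],"turn":[[0,0,0],[0,0,0]],"grip":[0,0]}'
```

```text
time_s: 4.65
eef_pos: [0.655, 0.1523, 0.0364]
eef_rot: [0.999, 0.032, -0.002, 0.0]
contact_force: [-0.4, 0.6, 0.2]
finger_gap: 1.0
gripper_force: 0.0
time_s: 4.82
eef_pos: [0.6573, 0.1526, 0.0398]
eef_rot: [0.999, 0.032, 0.001, -0.0]
contact_force: [-0.1, 0.5, -0.2]
finger_gap: 1.005
gripper_force: 0.0
```

```bash

python3 -m creep '{"translation":[[-0.1,0.06,0.5],[0,0,0.5],[0,0,0.4],[0,0,0.2],[0,0,0]],"turn":[[0,0,0],[0,0,0],[0,0,0],[0,0,0],[0,0,0]],"grip":[0,0,0,0,0]}'
python3 -m creep '{"translation":[[0,0,0],[0,0,0],[0,0,0]],"turn":[[0,0,0],[0,0,0],[0,0,0]],"grip":[0,0,0]}'
```

```text
time_s: 5.23
eef_pos: [0.653, 0.1509, 0.0051]
eef_rot: [0.999, 0.032, -0.001, 0.0]
contact_force: [-0.5, 0.4, -0.6]
finger_gap: 0.999
gripper_force: 0.0
time_s: 5.48
eef_pos: [0.6547, 0.1511, 0.0071]
eef_rot: [0.999, 0.032, 0.0, -0.0]
contact_force: [0.2, 0.3, 0.7]
finger_gap: 1.001
gripper_force: 0.0
```

```bash

python3 -m creep '{"translation":[[0,0,0.17],[0,0,0],[0,0,0],[0,0,0],[0,0,0]],"turn":[[0,0,0],[0,0,0],[0,0,0],[0,0,0],[0,0,0]],"grip":[0,0,0.5,0.8,1]}' 30
python3 -m creep '{"translation":[[0,0,0],[0,0,0],[0,0,0],[0,0,0],[0,0,0]],"turn":[[0,0,0],[0,0,0],[0,0,0],[0,0,0],[0,0,0]],"grip":[1,1,1,1,1]}'
```

```text
time_s: 5.9
eef_pos: [0.6543, 0.1511, 0.0034]
eef_rot: [0.999, 0.032, 0.0, -0.0]
contact_force: [0.6, 1.2, -0.6]
finger_gap: 0.813
gripper_force: 0.0
time_s: 6.32
eef_pos: [0.6543, 0.1511, 0.0033]
eef_rot: [0.999, 0.032, 0.0, -0.0]
contact_force: [0.4, 0.1, 0.2]
finger_gap: 0.432
gripper_force: 0.0
```

```bash

python3 -m creep '{"translation":[[0,0,0],[0,0,0],[0,0,0],[0,0,0],[0,0,0]],"turn":[[0,0,0],[0,0,0],[0,0,0],[0,0,0],[0,0,0]],"grip":[1,1,1,1,1]}'
python3 -m creep '{"translation":[[0,0,0],[0,0,0],[0,0,-0.2],[0,0,-0.5],[0,0,-0.5]],"turn":[[0,0,0],[0,0,0],[0,0,0],[0,0,0],[0,0,0]],"grip":[1,1,1,1,1]}'
```

```text
time_s: 6.73
eef_pos: [0.6543, 0.1511, 0.0033]
eef_rot: [0.999, 0.032, 0.0, -0.0]
contact_force: [0.1, 0.3, -0.1]
finger_gap: 0.249
gripper_force: 29.9
time_s: 7.15
eef_pos: [0.6538, 0.151, 0.0277]
eef_rot: [0.999, 0.032, -0.001, -0.0]
contact_force: [0.6, 0.9, -0.8]
finger_gap: 0.249
gripper_force: 29.9
```

```bash

python3 -m creep '{"translation":[[0,0,-1],[0,0,-1],[0,0,-1],[0,0,-1],[0,0,-1]],"turn":[[0,0,0],[0,0,0],[0,0,0],[0,0,0],[0,0,0]],"grip":[1,1,1,1,1]}'
python3 -m creep '{"translation":[[0,0,-0.8],[-0.3,0.45,-0.4],[-0.67,0.95,0],[-0.67,0.95,0],[-0.67,0.95,0]],"turn":[[0,0,0],[0,0,0],[0,0,0],[0,0,0],[0,0,0]],"grip":[1,1,1,1,1]}'
python3 -m creep '{"translation":[[-0.67,0.95,0],[-0.67,0.95,0],[-0.67,0.95,0],[-0.67,0.95,0],[-0.67,0.95,0]],"turn":[[0,0,0],[0,0,0],[0,0,0],[0,0,0],[0,0,0]],"grip":[1,1,1,1,1]}'
python3 -m creep '{"translation":[[-0.67,0.95,0],[-0.67,0.95,0],[-0.67,0.95,0],[-0.67,0.95,0],[-0.67,0.95,0]],"turn":[[0,0,0],[0,0,0],[0,0,0],[0,0,0],[0,0,0]],"grip":[1,1,1,1,1]}'
python3 -m creep '{"translation":[[-0.67,0.95,0],[-0.3,0.4,0],[0,0,0]],"turn":[[0,0,0],[0,0,0],[0,0,0]],"grip":[1,1,1]}'
```

```text
time_s: 7.57
eef_pos: [0.6545, 0.1511, 0.1297]
eef_rot: [0.999, 0.032, 0.001, -0.0]
contact_force: [0.4, 0.9, -0.0]
finger_gap: 0.251
gripper_force: 29.9
time_s: 7.98
eef_pos: [0.6113, 0.0811, 0.1519]
eef_rot: [0.999, 0.033, 0.0, 0.0]
contact_force: [0.9, 0.1, -0.5]
finger_gap: 0.246
gripper_force: 29.9
time_s: 8.4
eef_pos: [0.5501, -0.0182, 0.1516]
eef_rot: [0.999, 0.032, -0.0, 0.0]
contact_force: [-0.3, 0.1, -0.7]
finger_gap: 0.249
gripper_force: 29.9
time_s: 8.82
eef_pos: [0.4894, -0.1172, 0.1516]
eef_rot: [0.999, 0.032, -0.0, 0.0]
contact_force: [-0.0, -0.2, -0.3]
finger_gap: 0.249
gripper_force: 29.9
time_s: 9.07
eef_pos: [0.4718, -0.1457, 0.1515]
eef_rot: [1.0, 0.031, -0.0, 0.0]
contact_force: [-0.2, -0.3, -0.7]
finger_gap: 0.247
gripper_force: 29.9
```

```bash

python3 -m creep '{"translation":[[0,0,0],[0,0,0],[0,0,0],[0,0,0],[0,0,0]],"turn":[[0,0,-0.4],[0,0,-0.8],[0,0,-1],[0,0,-1],[0,0,-1]],"grip":[1,1,1,1,1]}'
python3 -m creep '{"translation":[[0,0,0],[0,0,0],[0,0,0],[0,0,0],[0,0,0]],"turn":[[0,0,-1],[0,0,-1],[0,0,-1],[0,0,-1],[0,0,-1]],"grip":[1,1,1,1,1]}'
python3 -m creep '{"translation":[[0,0,0],[0,0,0],[0,0,0],[0,0,0],[0,0,0]],"turn":[[0,0,-1],[0,0,-1],[0,0,-1],[0,0,-1],[0,0,-1]],"grip":[1,1,1,1,1]}' >/dev/null
python3 -m creep '{"translation":[[0,0,0],[0,0,0],[0,0,0],[0,0,0],[0,0,0]],"turn":[[0,0,-1],[0,0,-1],[0,0,-1],[0,0,-1],[0,0,-1]],"grip":[1,1,1,1,1]}'
python3 -m creep '{"translation":[[0,0,0],[0,0,0],[0,0,0],[0,0,0],[0,0,0]],"turn":[[0,0,-1],[0,0,-1],[0,0,-1],[0,0,-1],[0,0,-1]],"grip":[1,1,1,1,1]}' >/dev/null
python3 -m creep '{"translation":[[0,0,0],[0,0,0],[0,0,0],[0,0,0],[0,0,0]],"turn":[[0,0,-1],[0,0,-1],[0,0,-1],[0,0,-1],[0,0,-1]],"grip":[1,1,1,1,1]}'
python3 -m creep '{"translation":[[0,0,0],[0,0,0],[0,0,0],[0,0,0],[0,0,0]],"turn":[[0,0,-1],[0,0,-1],[0,0,-1],[0,0,-1],[0,0,-1]],"grip":[1,1,1,1,1]}' >/dev/null
python3 -m creep '{"translation":[[0,0,0],[0,0,0],[0,0,0],[0,0,0],[0,0,0]],"turn":[[0,0,-1],[0,0,-1],[0,0,-1],[0,0,-1],[0,0,-1]],"grip":[1,1,1,1,1]}'
python3 -m creep '{"translation":[[0,0,0],[0,0,0],[0,0,0],[0,0,0],[0,0,0]],"turn":[[0,0,-1],[0,0,-1],[0,0,-0.8],[0,0,-0.2],[0,0,0]],"grip":[1,1,1,1,1]}'
python3 - <<'E'
from h import *
s=telemetry.observe();R=Ro.from_quat(s["eef_rot"]).as_matrix();print(s["eef_pos"],R.round(3),"toolyaw",np.degrees(np.arctan2(R[1,0],R[0,0])))
c=viewer.calibration("wrist");np.save("w2.npy",c,allow_pickle=True)
save("wrist","pics/w2.png",s=1.5)
save("top","pics/t2.png",crop=(240,130,440,300),s=3.5)
E
```

```text
time_s: 9.48
eef_pos: [0.4738, -0.1433, 0.1514]
eef_rot: [0.984, 0.18, 0.0, -0.0]
contact_force: [-0.6, -0.2, -0.4]
finger_gap: 0.247
gripper_force: 29.9
time_s: 9.9
eef_pos: [0.4738, -0.1432, 0.1514]
eef_rot: [0.937, 0.348, 0.0, -0.0]
contact_force: [-0.2, -0.2, -0.2]
finger_gap: 0.249
gripper_force: 29.9
time_s: 10.73
eef_pos: [0.4738, -0.1432, 0.1514]
eef_rot: [0.762, 0.648, 0.0, -0.0]
contact_force: [-0.2, 0.3, -1.0]
finger_gap: 0.248
gripper_force: 29.9
time_s: 11.57
eef_pos: [0.4738, -0.1432, 0.1514]
eef_rot: [0.494, 0.869, 0.0, 0.0]
contact_force: [-0.3, -0.7, -0.8]
finger_gap: 0.244
gripper_force: 29.9
time_s: 12.4
eef_pos: [0.4738, -0.1432, 0.1514]
eef_rot: [0.167, 0.986, 0.0, 0.0]
contact_force: [0.1, -1.2, -1.5]
finger_gap: 0.249
gripper_force: 29.9
time_s: 12.82
eef_pos: [0.4736, -0.1435, 0.1513]
eef_rot: [0.065, 0.998, 0.0, 0.0]
contact_force: [0.3, -0.3, -0.6]
finger_gap: 0.245
gripper_force: 29.9
[ 0.47363965 -0.1435366   0.15132651] [[-0.991  0.131  0.   ]
 [ 0.131  0.991  0.   ]
 [-0.     0.    -1.   ]] toolyaw 172.49930743618606
```

View pics/w2.png

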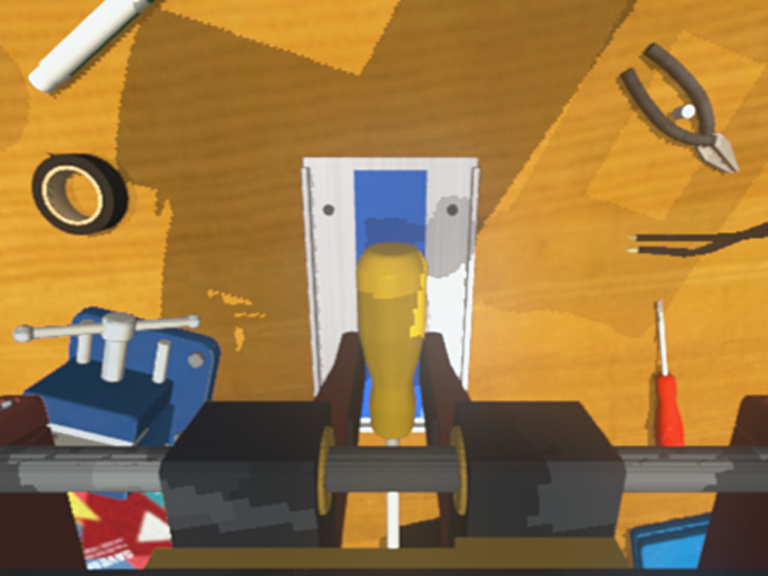

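View pics/t2.png

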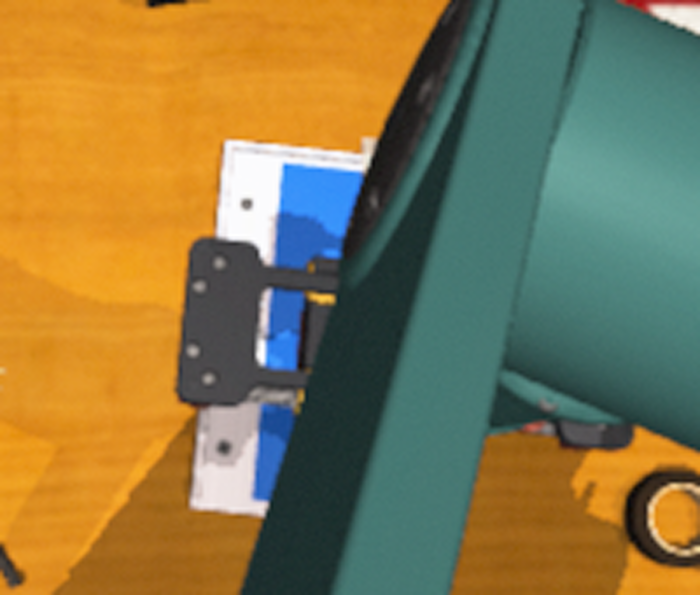

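The wrist view shows the driver held in line with the tray. The handle end is at (391,243) and the strip edges at the open end are (355,170) and (427,170). The tray holes are at (328,210) and (452,210), and the driver points blade-first to the closed end.

```bash
python3 - <<'E'
from h import *
c=np.load("w2.npy",allow_pickle=True).item()
P=lambda u,v,z:px2w(c,u/1.5,v/1.5,z).round(4)
ends=[P(355,170,.004),P(427,170,.004)];e=np.mean(ends,0);print(ends,"open end mid",e,"holes mid",(P(328,210,.004)+P(452,210,.004))/2)
far=(P(363,415,.004)+P(424,415,.004))/2;a=(far-e);print("strip far mid",far,"yaw",np.degrees(np.arctan2(a[1],a[0])))
ang=np.radians(-7.5);u=np.array([np.cos(ang),np.sin(ang)])
print("tray centre from open end",e[:2]+.097*u)
p=np.array([0.4736,-.1435]);print("handle end obs",P(391,243,.162),P(391,430,.162),"pred end",p-u*(.079-.030),"pred tip",p+u*.107)
E
```

```text
[array([ 0.4054, -0.1595,  0.004 ]), array([ 0.4118, -0.1111,  0.004 ])] open end mid [ 0.4086 -0.1353  0.004 ] holes mid [ 0.43525 -0.13955  0.004  ]
strip far mid [ 0.5987  -0.15845  0.004  ] yaw -6.94317860996653
tray centre from open end [ 0.50477015 -0.14796104]
handle end obs [ 0.4252 -0.1374  0.162 ] [ 0.5005 -0.1474  0.162 ] pred end [ 0.4250192  -0.13710422] pred tip [ 0.5796846 -0.1574663]
```

```bash

python3 -m creep '{"translation":[[0,-0.05,0.4],[0,0,0.8],[0,0,1],[0,0,1],[0,0,1]],"turn":[[0,0,0],[0,0,0],[0,0,0],[0,0,0],[0,0,0]],"grip":[1,1,1,1,1]}'
python3 -m creep '{"translation":[[0,0,0.8],[0,0,0.5],[0,0,0.4],[0,0,0],[0,0,0]],"turn":[[0,0,0],[0,0,0],[0,0,0],[0,0,0],[0,0,0]],"grip":[1,1,1,1,1]}'
python3 -m creep '{"translation":[[0,0,0],[0,0,0],[0,0,0]],"turn":[[0,0,0],[0,0,0],[0,0,0]],"grip":[1,1,1]}'
```

```text
time_s: 13.33
eef_pos: [0.4732, -0.1453, 0.0662]
eef_rot: [0.066, 0.998, -0.0, 0.0]
contact_force: [-0.4, 0.2, 0.5]
finger_gap: 0.243
gripper_force: 29.9
time_s: 13.75
eef_pos: [0.4733, -0.1453, 0.0332]
eef_rot: [0.065, 0.998, 0.0, -0.0]
contact_force: [-0.5, -0.3, -0.7]
finger_gap: 0.247
gripper_force: 29.9
time_s: 14.0
eef_pos: [0.4738, -0.1455, 0.034]
eef_rot: [0.065, 0.998, -0.0, 0.001]
contact_force: [-0.5, 0.2, -0.8]
finger_gap: 0.248
gripper_force: 29.9
```

```bash

python3 -m creep '{"translation":[[0,0,0.5],[0,0,0.4],[0,0,0.2],[0,0,0.1],[0,0,0]],"turn":[[0,0,0],[0,0,0],[0,0,0],[0,0,0],[0,0,0]],"grip":[1,1,1,1,1]}'
python3 -m creep '{"translation":[[0,0,0],[0,0,0],[0,0,0]],"turn":[[0,0,0],[0,0,0],[0,0,0]],"grip":[1,1,1]}'
```

```text
time_s: 14.42
eef_pos: [0.4725, -0.1449, 0.0084]
eef_rot: [0.065, 0.998, 0.0, -0.001]
contact_force: [0.8, -0.1, -0.6]
finger_gap: 0.247
gripper_force: 29.9
time_s: 14.67
eef_pos: [0.4734, -0.1453, 0.0094]
eef_rot: [0.065, 0.998, -0.0, 0.0]
contact_force: [-0.1, -0.4, 0.2]
finger_gap: 0.248
gripper_force: 29.9
```

```bash

python3 -m creep '{"translation":[[0,0,0.04],[0,0,0.03],[0,0,0.03],[0,0,0],[0,0,0]],"turn":[[0,0,0],[0,0,0],[0,0,0],[0,0,0],[0,0,0]],"grip":[1,1,1,1,1]}'
```

```text
time_s: 15.08
eef_pos: [0.4732, -0.1452, 0.0073]
eef_rot: [0.065, 0.998, 0.0, -0.0]
contact_force: [0.6, 0.6, -0.6]
finger_gap: 0.248
gripper_force: 29.9
```

```bash

python3 -m creep '{"translation":[[0,0,0.03],[0,0,0],[0,0,0]],"turn":[[0,0,0],[0,0,0],[0,0,0]],"grip":[1,1,1]}'
python3 -m creep '{"translation":[[0,0,0.03],[0,0,0],[0,0,0]],"turn":[[0,0,0],[0,0,0],[0,0,0]],"grip":[1,1,1]}'
```

```text
time_s: 15.33
eef_pos: [0.4732, -0.1452, 0.0072]
eef_rot: [0.065, 0.998, 0.0, 0.0]
contact_force: [-1.8, -0.0, 6.2]
finger_gap: 0.244
gripper_force: 29.9
time_s: 15.58
eef_pos: [0.4733, -0.1453, 0.0071]
eef_rot: [0.065, 0.998, -0.0, 0.0]
contact_force: [-2.9, 1.3, 13.7]
finger_gap: 0.252
gripper_force: 29.8
```

```bash

python3 -m creep '{"translation":[[0,0,-0.04],[0,0,0],[0,0,0],[0,0,0],[0,0,0]],"turn":[[0,0,0],[0,0,0],[0,0,0],[0,0,0],[0,0,0]],"grip":[1,1,0.7,0.6,0.5]}'
python3 -m creep '{"translation":[[0,0,0],[0,0,0],[0,0,0],[0,0,0],[0,0,0]],"turn":[[0,0,0],[0,0,0],[0,0,0],[0,0,0],[0,0,0]],"grip":[0.5,0.5,0.5,0.5,0.5]}'
```

```text
time_s: 16.0
eef_pos: [0.4732, -0.1452, 0.0067]
eef_rot: [0.065, 0.998, 0.0, -0.0]
contact_force: [-0.4, 1.0, 0.2]
finger_gap: 0.413
gripper_force: 0.0
time_s: 16.42
eef_pos: [0.4732, -0.1452, 0.0068]
eef_rot: [0.065, 0.998, 0.0, -0.0]
contact_force: [-0.1, -0.4, 0.1]
finger_gap: 0.502
gripper_force: 0.0
```

Released; lift straight up, then back off to let the top camera see.

```bash

python3 -m creep '{"translation":[[0,0,-0.3],[0,0,-0.6],[0,0,-1],[0,0,-1],[0,0,-1]],"turn":[[0,0,0],[0,0,0],[0,0,0],[0,0,0],[0,0,0]],"grip":[0.5,0.5,0.5,0.5,0.5]}'
python3 -m creep '{"translation":[[0,0,-1],[0,0,-1],[0,0,-1],[0,0,-1],[0,0,-1]],"turn":[[0,0,0],[0,0,0],[0,0,0],[0,0,0],[0,0,0]],"grip":[0.5,0.5,0.5,0.5,0.5]}' >/dev/null
python3 -m creep '{"translation":[[0,-0.5,0],[0,-1,0],[0,-1,0],[0,-1,0],[0,-1,0]],"turn":[[0,0,0],[0,0,0],[0,0,0],[0,0,0],[0,0,0]],"grip":[0.5,0.5,0.5,0.5,0.5]}' >/dev/null
python3 -m creep '{"translation":[[0,-1,0],[0,-1,0],[0,-1,0],[0,-1,0],[0,-0.5,0]],"turn":[[0,0,0],[0,0,0],[0,0,0],[0,0,0],[0,0,0]],"grip":[0.5,0.5,0.5,0.5,0.5]}'
python3 - <<'E'
from h import *
save("top","pics/t3.png",crop=(140,120,390,300),s=3)
E
```

```text
time_s: 16.83
eef_pos: [0.4729, -0.1451, 0.0859]
eef_rot: [0.065, 0.998, 0.0, -0.0]
contact_force: [-0.3, 0.2, 0.2]
finger_gap: 0.503
gripper_force: 0.0
time_s: 18.08
eef_pos: [0.449, -0.326, 0.1843]
eef_rot: [0.066, 0.998, -0.0, -0.0]
contact_force: [-0.2, 0.0, -0.6]
finger_gap: 0.499
gripper_force: 0.0
```

View pics/t3.png

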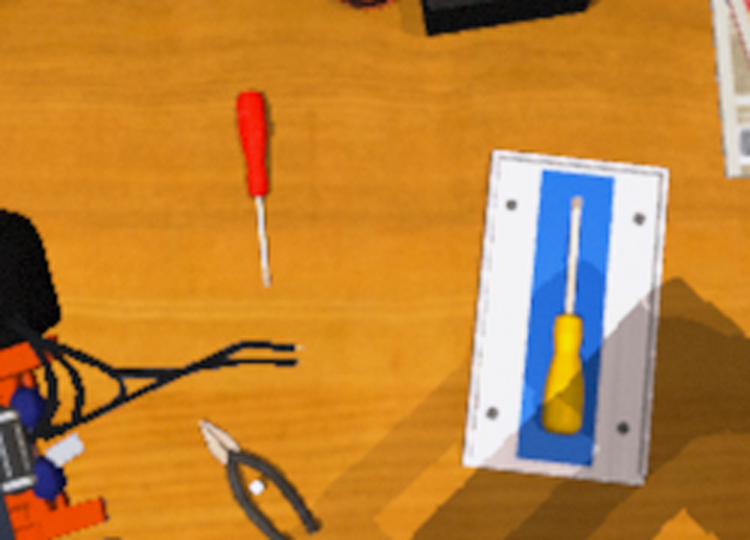

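The driver lies centred along the strip, with its tip at (577,202) and handle end at (562,432). The handle is at the open end, and the red driver has not moved.

```bash
python3 -m creep '{"translation":[[0,0,0],[0,0,0],[0,0,0]],"turn":[[0,0,0],[0,0,0],[0,0,0]],"grip":[0.5,0.5,0.5]}' >/dev/null; python3 -c "
from bench import arm; print(arm.job_done())"
```

```text
the job is handed in; nothing more can be done
None
```

The yellow screwdriver lies centred lengthwise on the blue strip, handle at the tray's open end and blade towards the closed end; it was set down at about 14 N, the red one was not moved, and the job was handed in at about 18.4 s.

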